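# Put the spatula in the sanitising slot and wind its timer

## Task

Slide the red-handled spatula blade first into the slot at the front of the white sanitising station, right home until its handle meets the front, and leave it there. Then wind the station's yellow timer key clockwise, turn after turn, until it is fully wound up against its stop (gauge needle in the green) and let go of it. Do not knock over any of the lipsticks standing on the bench.

Things in the scene. Friction and masses are not known exactly. Their poses are not given: they have to be found in the camera images.
- station: White plastic station fixed to the bench, 160 deep (x) x 240 wide (y -125 to +115) x 100 mm high. Origin on the underside, 80 mm behind the front. x points from its front (x = -80, facing the robot) to its back. Slot in the front at y = +70 (blue strips above and below); yellow winding key on the flat top at x = 0, y = -60. Nothing but the key rises over 6 mm above the top.
- gauge (a point): Centre of a 52 mm gauge dial lying flat on the station's top. Its black needle turns clockwise from red through yellow to green as the key is wound (0.38 of the key's angle) and is in the green only when fully wound.
- slot_mouth (a point): Centre of the slot's mouth in the plane of the station's front face, 70 mm above the bench; axes as the station's: x points into the slot, z up. The slot is horizontal, 52 mm wide (y) and 8 mm high, with 14 mm long flared lips that open it to 16 mm high at the face; it is 100 mm deep.
- key_grip (a point): Middle of the bow of the winding key, 150 mm above the bench, on the key's upright axis. The bow is a flat yellow two-winged plate 80 mm wide (along this point's x), 12 mm thick (y), 40 mm high (from 125 to 165 mm above the bench), with flat faces to pinch; it stands on a 12 mm round stem. Turns with the key.
- timer_key (a joint): Key angle in rad, growing clockwise seen from above; at the start 0.4 to 1.3; hard stop at 6.09 (fully wound). The mainspring pulls back with 0.05 to 0.3 N m; a ratchet with 16 clicks a turn holds it, so when let go the key springs back by up to one click (0.39 rad) and rests there. The last click lies 0.12 rad before the stop. It cannot be turned back.
- spatula: Spatula, 150 g, lying flat on the bench. Red handle 110 x 24 x 24 mm (length along x, at x = -55 to +55); from its +x end a flat steel blade 90 long (x = 55 to 145) x 44 wide (y) x 4 mm thick, half way up the handle (10 to 14 mm above the underside). Origin: centre of the handle's underside.
- spatula_grip (a point): Centre of the spatula's handle, 12 mm above its origin, axes as the spatula's. With the handle against the station's front it is 55 mm in front of the slot mouth.
- blade_tip (a point): Middle of the far edge of the spatula's blade, 145 mm from the middle of the handle. With the spatula home it is 90 mm inside the slot mouth.
- brush: Bystander: blue-handled brush, 190 mm long, lying flat on the bench.
- lipstick1: Lipstick standing loose on the bench, red case, black band and red tip, 21 mm diameter, 78 mm tall; origin at the centre of its foot, z along it. Must stay standing.
- lipstick2: Lipstick standing loose on the bench, red case, black band and red tip, 21 mm diameter, 78 mm tall; origin at the centre of its foot, z along it. Must stay standing.
- lipstick3: Lipstick standing loose on the bench, red case, black band and red tip, 21 mm diameter, 78 mm tall; origin at the centre of its foot, z along it. Must stay standing.
- lipstick4: Lipstick standing loose on the bench, red case, black band and red tip, 21 mm diameter, 78 mm tall; origin at the centre of its foot, z along it. Must stay standing.
- lipstick5: Lipstick standing loose on the bench, red case, black band and red tip, 21 mm diameter, 78 mm tall; origin at the centre of its foot, z along it. Must stay standing.

How it is judged:
By the outcome, as a careful person would: the job done as asked, in the order asked, and still so for the second after the job is handed in, with the robot touching nothing.
It also fails if it takes over 72 s, if anything falls off the work surface, if the arm or the gripper's body presses on something with over 40 N, if the wrist force passes 120 N, or if a joint passes its speed limit or range.

## Robot

A 6-joint arm with a two-finger parallel gripper is mounted at the origin on the work surface. World frame = base frame: x ahead of the robot, y to its left, z up, the work surface at z = 0. Lengths are in m, angles in rad, forces in N, time in s.
With the tool pointing down it reaches from about 0.325 to 0.925 m from the base axis. Payload 3.1 kg.
Tool frame: the origin (TCP) lies between the finger pads; the fingertips stand 17 mm ahead of it and the grasp point (between the pads) lies 2 mm behind it; z points along the fingers, y is the line along which they close (so a half turn about z gives the same grasp; the last joint's range is limited). The gripper opens to 85 mm and grips with 20 to 120 N. Pads are 22 mm wide; open, the fingers measure 114 mm over their backs; the gripper's body (76 mm by 85 mm) begins 54 mm behind the grasp point. The pads swing forward as they close: fully open they stand 13 mm farther back than shut.
Start: joints at [-1.256, 0.217, 1.613, -0, 1.311, -0.112], TCP at [0.259, -0.569, 0.248] pointing down, gripper open.
Joint ranges: [-2.75, 2.75], [-0.78, 2.1], [0.31, 2.55], [-1.13, 4.27], [0.13, 2.63], [-2.58, 2.58]. Speed limits (rad/s): [2.79, 2.79, 3.14, 3.14, 3.14, 3.14].

## Interface

Orientations are given as a rotation vector (axis times angle).
In Python, from plant import ctrl gives the robot as it stands.
- The arm moves only by the shell command python3 -m pendant 'ROWS' [FORCE]. ROWS is text: rows parted by semicolons, each of 5 numbers parted by spaces: the shift along the world's x, y, z in m, then the turn about the world's z in rad, then the opening, from 0 (shut) to 1 (fully open). A call has 1 to 20 rows; each row is the pose to reach, as a shift and turn from the pose commanded when the call began; what a row does not reach only later rows make up. A row lasts 1/12 s, in which the tool goes at most 41.7 mm and 7.16 degrees, less where a joint would pass 70% of its speed; a pose out of reach is approached as far as the arm can. A call with a gripper value outside its range is refused whole. The fingers move at their own pace and stop on an object; FORCE is the grip in N (left out, the last holds). Time passes only in rows, so rows that repeat a pose let the fingers close. It gives the time, the measured TCP pose, the force, the opening and the grip force at its end, in the units of the state.
- ctrl.read_state(): the state, without advancing time (a new reading comes with each control period).
- ctrl.snapshot(name): name is "side" or "top"; returns a dict with "img" (400x640x3 uint8, red, green, blue), "fx", "fy", "cx", "cy" (pixels), "extrinsics" (4x4, takes a point from camera to world coordinates). Camera axes: x right, y down, z forward; pixel columns grow to the right and rows downward; lengths in m; the calibration is good to about 2 mm. A picture is of the moment at which its call begins. There is no depth.
- ctrl.hand_in(): hands the job in; it is judged then, once.
The state is a dict: "clock": time; "joint_pos": joint angles; "dq": joint speeds; "joint_efforts": joint torques, N m; "tcp_pos": TCP position; "tcp_rot": TCP orientation; "ft_force": force on the tool from outside, world axes, zero at the start; "torque": the same for the moment, N m; "width": opening from 0.0 (shut) to 1.0 (fully open); "grasp_force": force on a finger pad.
Only numpy, scipy, OpenCV 4.12 (cv2) and the standard library are available. Lean on these libraries where they do the work, as an engineer would, in place of code of your own. Each camera call takes 0.05 s, during which the arm holds its last target. There are 200 camera calls.

## Working session

There is one attempt and no reset: what is moved stays moved. The work goes in short steps, Python scripts to look and compute and a shell command to move; the robot and the scene stay as the last step left them, time stands still between calls to the robot, and variables do not carry over. Pictures are saved under pics/ and viewed, at most 10 in all, crops included, and the job is handed in when it is done.

```bash
mkdir -p pics; python3 - <<'E'
from plant import ctrl
import cv2,numpy as np
for n in("top","side"):
    s=ctrl.snapshot(n);cv2.imwrite(f"pics/{n}0.png",s["img"][:,:,::-1]);np.set_printoptions(precision=4,suppress=True)
    print(n,s["fx"],s["fy"],s["cx"],s["cy"]);print(s["extrinsics"])
print(ctrl.read_state())
E
```

```text
top 420.7949357480465 420.7949357480465 315.9645520203003 195.82330949499553
[[-0.0027 -0.9858  0.1681  0.3876]
 [-0.9996 -0.0023 -0.0296  0.0179]
 [ 0.0296 -0.1681 -0.9853  1.0669]
 [ 0.      0.      0.      1.    ]]
side 374.61855080185205 374.61855080185205 314.83960634322466 199.1229242988502
[[-0.7937 -0.3859  0.4702  0.0515]
 [-0.608   0.5276 -0.5934  0.6081]
 [-0.0191 -0.7568 -0.6534  0.7946]
 [ 0.      0.      0.      1.    ]]
{'clock': 0.1, 'joint_pos': array([-1.2562,  0.2177,  1.6148, -0.    ,  1.3113, -0.1122]), 'dq': array([ 0.0013, -0.0019, -0.0032,  0.001 ,  0.0006,  0.0015]), 'joint_efforts': array([ -0.0004, -39.8074, -30.4969,  -0.0001,   0.0042,  -0.    ]), 'tcp_pos': array([ 0.2585, -0.5682,  0.247 ]), 'tcp_rot': array([-3.0681, -0.6649,  0.0004]), 'ft_force': array([-0.2016, -1.0365, -0.1725]), 'torque': array([-0.0155,  0.0148,  0.0376]), 'grasp_force': 0.0, 'width': 0.9997601979654935}
```

View pics/top0.png

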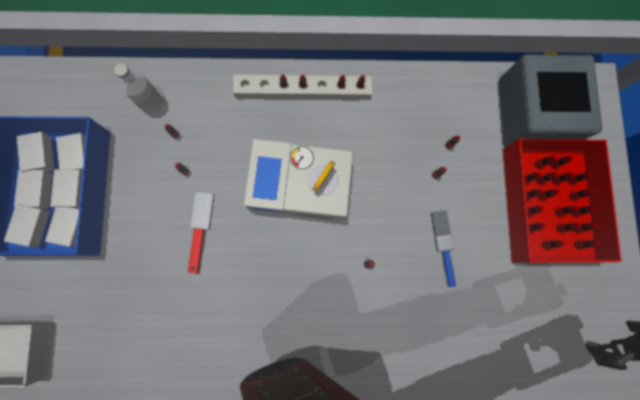

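View pics/side0.png

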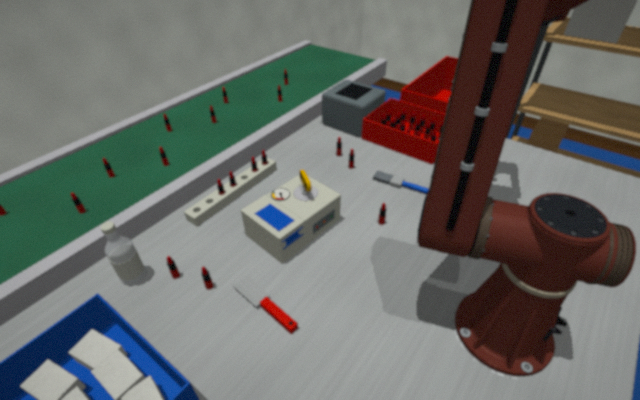

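The top view shows the spatula at about (200,232), blade up. The station is around (300,178) with its key at (324,176), and the loose lipsticks are at (172,131), (181,168), (453,141), (439,172) and (369,264). The side view shows the spatula at (268,307), the slot strips at (292,238) and the key at (306,181). I'll enlarge both.

```bash
python3 - <<'E'
import cv2,numpy as np
a=cv2.imread("pics/top0.png")[120:280,160:380];cv2.imwrite("pics/tc.png",cv2.resize(a,None,fx=3.6,fy=3.6,interpolation=cv2.INTER_CUBIC))
a=cv2.imread("pics/side0.png")[160:340,160:360];cv2.imwrite("pics/sc.png",cv2.resize(a,None,fx=3.3,fy=3.3,interpolation=cv2.INTER_CUBIC))
E
```

```text
(no output)
```

View pics/tc.png

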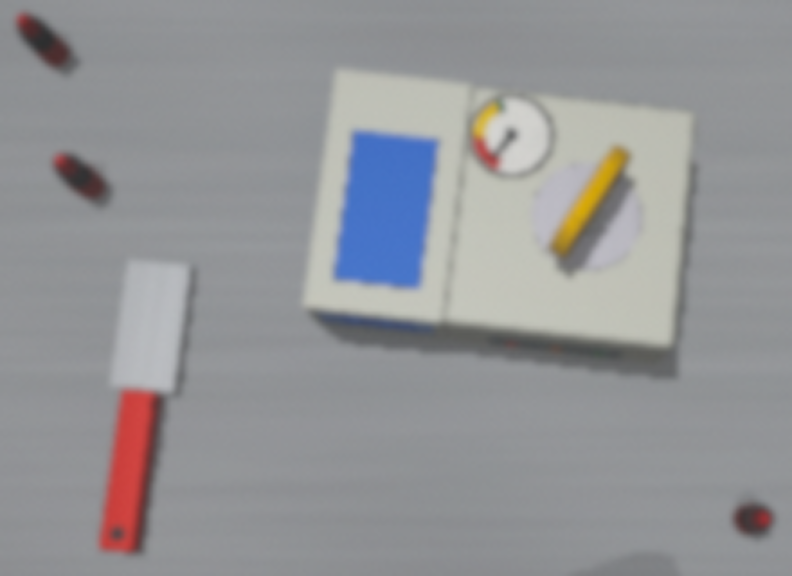

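View pics/sc.png

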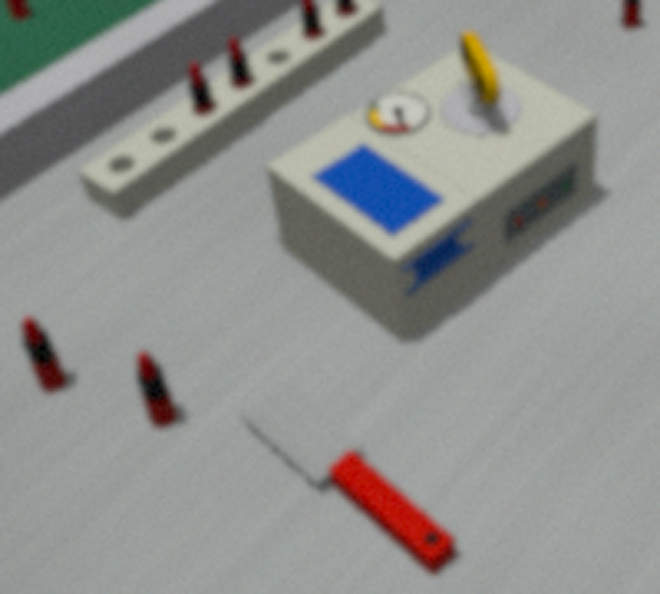

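```bash
cat > h.py <<'E'
import numpy as np
K={"top":(420.795,315.965,195.823,np.array([[-0.0027,-0.9858,0.1681,0.3876],[-0.9996,-0.0023,-0.0296,0.0179],[0.0296,-0.1681,-0.9853,1.0669]])),
"side":(374.619,314.84,199.123,np.array([[-0.7937,-0.3859,0.4702,0.0515],[-0.608,0.5276,-0.5934,0.6081],[-0.0191,-0.7568,-0.6534,0.7946]]))}
def ray(n,u,v):
    f,cx,cy,E=K[n];d=E[:,:3]@[(u-cx)/f,(v-cy)/f,1];return E[:,3],d
def atz(n,u,v,z):
    o,d=ray(n,u,v);return o+d*(z-o[2])/d[2]
def tri(pt,ps):
    A=[];b=[]
    for n,p in(("top",pt),("side",ps)):
        o,d=ray(n,*p);d=d/np.linalg.norm(d);P=np.eye(3)-np.outer(d,d);A.append(P);b.append(P@o)
    x=np.linalg.lstsq(np.vstack(A),np.hstack(b),rcond=None)[0]
    return x,np.linalg.norm(np.vstack(A)@x-np.hstack(b))
tc=lambda u,v:(160+(u+.5)/3.6-.5,120+(v+.5)/3.6-.5)
sc=lambda u,v:(160+(u+.5)/3.3-.5,160+(v+.5)/3.3-.5)
E
python3 - <<'E'
from h import *
np.set_printoptions(precision=4,suppress=True)
for k,a,b in(("BL",(335,70),(268,168)),("FL",(305,307),(403,262)),("FR",(672,347),(597,120)),("gauge",(512,135),(399,114)),("handle",(130,470),(393,508)),("keytopmid",(591,198),(480,52)),("hEndHole",(117,534),(432,538))):
    print(k,*tri(tc(*a),sc(*b)))
C=[atz("top",*tc(*p),.1) for p in((335,70),(692,113),(672,347),(305,307))];BL,BR,FR,FL=C
print(C)
d=(BL-FL+BR-FR)[:2];e=(FL-FR+BL-BR)[:2]
y1=np.arctan2(d[1],d[0]);y2=np.arctan2(-e[0],e[1]);print("yaw",y1,y2,np.linalg.norm(d)/2,np.linalg.norm(e)/2)
y=(y1*1+y2*2)/3;R=np.array([[np.cos(y),-np.sin(y)],[np.sin(y),np.cos(y)]])
c=np.mean(C,0)[:2]-R@[0,-.005]
print("st",c,y,"slot",c+R@[-.08,.07],"key",c+R@[0,-.06])
h=[atz("top",*tc(*p),.024)[:2] for p in((122,391),(158,391),(101,549),(141,550))];t=[atz("top",*tc(*p),.014)[:2] for p in((127,262),(190,264))]
print("handle c",np.mean(h,0),"tip",np.mean(t,0),"far",(h[0]+h[1])/2,"near",(h[2]+h[3])/2)
v=np.mean(t,0)-np.mean(h,0);print("yaw",np.arctan2(v[1],v[0]),np.linalg.norm(v))
k=[atz("top",*tc(*p),.165)[:2] for p in((621,150),(561,245))];v=k[0]-k[1];print("key",k,np.mean(k,0),np.arctan2(v[1],v[0]),np.linalg.norm(v))
for p in((172,131),(181,168),(369,264)):print("lip",atz("top",*p,.04)[:2])
E
```

```text
BL [0.687  0.1377 0.1015] 0.0024134401747419915
FL [0.5274 0.1521 0.1016] 0.005351252701132924
FR [ 0.5051 -0.0825  0.0939] 0.001425793428423459
gauge [0.6435 0.0213 0.1027] 0.0018252623696947564
handle [0.4292 0.2808 0.0195] 0.002010605468662786
keytopmid [ 0.5879 -0.0269  0.1656] 0.0010372317085259415
hEndHole [0.387  0.2857 0.0287] 0.0008511547692562365
[array([0.689 , 0.1389, 0.1   ]), array([ 0.661, -0.097,  0.1  ]), array([ 0.5052, -0.0814,  0.1   ]), array([0.5308, 0.1545, 0.1   ])]
yaw -0.09911732771344567 -0.1131830397224575 0.1577239224161016 0.23739854713467282
st [0.597  0.0337] -0.10849446905278688 slot [0.5251 0.112 ] key [ 0.5905 -0.0259]
handle c [0.4305 0.2801] tip [0.5746 0.2696] far [0.4838 0.2761] near [0.3772 0.2841]
yaw -0.07241712236568193 0.14443337297758552
key [array([ 0.6189, -0.0451]), array([ 0.5595, -0.0082])] [ 0.5892 -0.0267] -0.5565648636921958 0.06999909709925907
lip [0.7275 0.3491]
lip [0.632  0.3219]
lip [ 0.3958 -0.1409]
```

```bash
python3 -m pendant '.04 .03 0 -.1 1;.08 .06 0 -.2 1;.11 .1 0 -.3 1;.14 .13 0 -.4 1;.17 .17 0 -.5 1;.172 .21 0 -.5 1;.172 .25 0 -.5 1;.172 .29 0 -.5 1;.172 .33 0 -.5 1;.172 .37 0 -.5 1;.172 .41 0 -.5 1;.172 .45 0 -.5 1;.172 .49 0 -.5 1;.172 .53 0 -.5 1;.172 .57 0 -.5 1;.172 .61 0 -.5 1;.172 .65 0 -.5 1;.172 .69 0 -.5 1;.172 .73 0 -.5 1;.172 .77 0 -.5 1'; python3 -m pendant '0 .04 0 0 1;0 .079 0 0 1;0 .079 -.04 0 1;0 .079 -.08 0 1;0 .079 -.12 0 1;0 .079 -.14 0 1;0 .079 -.14 0 1;0 .079 -.14 0 1'
python3 - <<'E'
from plant import ctrl
import cv2
a=ctrl.snapshot("top")["img"][190:290,140:260,::-1];b=ctrl.snapshot("side")["img"][220:340,200:344,::-1]
a=cv2.resize(a,(480,400),interpolation=cv2.INTER_CUBIC);b=cv2.resize(b,(480,400),interpolation=cv2.INTER_CUBIC)
import numpy as np
cv2.imwrite("pics/g1.png",cv2.resize(np.hstack([a,b]),(800,333)))
s=ctrl.read_state();print(s["clock"],s["tcp_pos"],s["tcp_rot"],s["joint_pos"])
E
```

```text
clock: 1.77
tcp_pos: [0.4299, 0.1993, 0.2481]
tcp_rot: [3.139, -0.114, -0.0]
ft_force: [0.8, 0.2, -0.1]
width: 1.001
grasp_force: 0.0
clock: 2.43
tcp_pos: [0.4294, 0.2757, 0.1068]
tcp_rot: [3.138, -0.115, -0.006]
ft_force: [1.0, 0.6, 0.8]
width: 0.998
grasp_force: 0.0
2.5333 [0.43231736 0.27693584 0.11020389] [-3.13786958  0.11515526 -0.00490748] [4.32948649e-01 1.46172786e-01 1.98028223e+00 2.16625642e-05
 1.01162302e+00 2.07709769e+00]
```

View pics/g1.png

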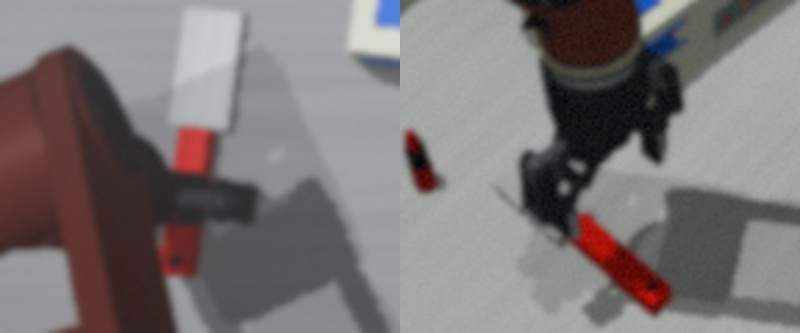

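The open gripper straddles the handle at about its middle: (190,200) in the left panel, and the fingers at (550,200) and (655,110) in the right. I'll descend and grip.

```bash
python3 -m pendant '0 0 -.04 0 1;0 0 -.07 0 1;0 0 -.08 0 1;0 0 -.085 0 1;0 0 -.085 0 1;0 0 -.085 0 1' ; python3 -m pendant '0 0 0 0 0;0 0 0 0 0;0 0 0 0 0;0 0 0 0 0;0 0 0 0 0;0 0 0 0 0;0 0 0 0 0;0 0 0 0 0;0 0 0 0 0;0 0 0 0 0' 70;python3 -m pendant '0 0 .02 0 0;0 0 .05 0 0;0 0 .08 0 0;-.04 -.03 .1 -.03 0;-.06 -.07 .1 -.03 0;-.06 -.11 .1 -.03 0;-.06 -.14 .1 -.03 0;-.06 -.16 .1 -.03 0;-.06 -.162 .1 -.03 0;-.06 -.162 .1 -.03 0'
```

```text
clock: 3.03
tcp_pos: [0.4326, 0.2771, 0.0253]
tcp_rot: [-3.138, 0.115, -0.005]
ft_force: [0.1, 0.2, -0.1]
width: 0.999
grasp_force: 0.0
clock: 3.87
tcp_pos: [0.4316, 0.2768, 0.0242]
tcp_rot: [-3.139, 0.115, -0.002]
ft_force: [-0.9, 0.1, 6.4]
width: 0.26
grasp_force: 70.8
clock: 4.7
tcp_pos: [0.3701, 0.1134, 0.1227]
tcp_rot: [-3.137, 0.167, 0.002]
ft_force: [0.3, -0.2, -1.4]
width: 0.261
grasp_force: 69.9
```

```bash
python3 -m pendant '-.012 0 -.01 0 0;-.012 0 -.03 0 0;-.012 0 -.041 0 0;-.012 0 -.041 0 0;-.012 0 -.041 0 0;-.012 0 -.041 0 0'
python3 - <<'E'
from plant import ctrl
import cv2,numpy as np
a=ctrl.snapshot("top")["img"][170:260,210:310,::-1];b=ctrl.snapshot("side")["img"][190:280,230:330,::-1]
cv2.imwrite("pics/i1.png",np.hstack([cv2.resize(x,(400,360),interpolation=cv2.INTER_CUBIC) for x in(a,b)]))
for _ in range(1):s=ctrl.read_state();print(s["clock"],s["tcp_pos"],s["tcp_rot"],s["ft_force"])
E
```

```text
clock: 5.2
tcp_pos: [0.3593, 0.115, 0.0827]
tcp_rot: [-3.137, 0.16, -0.001]
ft_force: [-0.5, -0.2, -0.9]
width: 0.261
grasp_force: 69.9
5.3 [0.35978162 0.11482048 0.08319688] [-3.13702296e+00  1.60992983e-01 -2.88887244e-03] [-0.03448873 -0.23861649 -0.33002323]
```

View pics/i1.png

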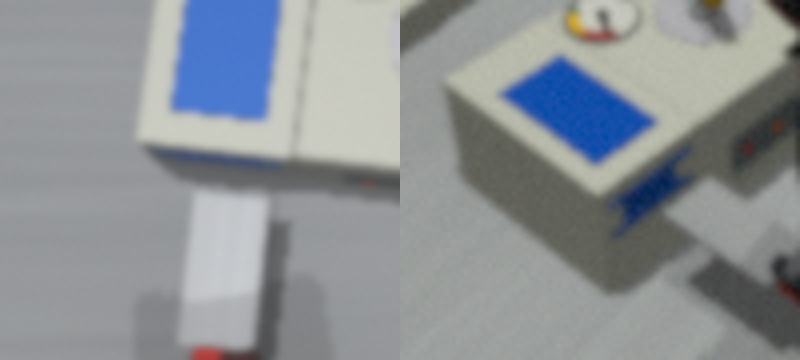

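```bash
python3 - <<'E'
from h import *
np.set_printoptions(precision=4,suppress=True)
T=lambda u,v:(210+(u+.5)/4-.5,170+(v+.5)/4-.5)
S=lambda u,v:(230+(u-400+.5)/4-.5,190+(v+.5)/4-.5)
print("tipL",*tri(T(195,190),S(665,210)));print("tipR",*tri(T(267,192),S(712,180)))
z=.076
P=[atz("top",*T(*p),z)[:2] for p in((195,190),(267,192),(180,345),(257,350))];print(P)
v=P[0]+P[1]-P[2]-P[3];print("tip",(P[0]+P[1])/2,"yaw",np.arctan2(v[1],v[0]))
print("slot top", atz("top",*T(220,158),.085),"stripends",atz("top",*T(158,150),.088),atz("top",*T(280,164),.088))
# slot via side: intersect with front plane
n=np.array([np.cos(-.108),np.sin(-.108),0]);p0=np.array([.5251,.112,.07])
for q in((650,192),(612,205),(690,150),(620,235),(690,185),(598,193),(612,293)):
    o,d=ray("side",*S(*q));x=o+d*(n@(p0-o))/(n@d);print("side",q,x,"lat",(x-p0)@[.108,.994,0])
E
```

```text
tipL [0.5037 0.1231 0.0794] 0.002048975754690317
tipR [0.5016 0.0802 0.073 ] 0.004842298345053305
[array([0.5053, 0.1242]), array([0.5042, 0.0818]), array([0.4148, 0.1311]), array([0.4118, 0.0864])]
tip [0.5048 0.103 ] yaw -0.06247139461201626
slot top [0.5232 0.109  0.085 ] stripends [0.5274 0.145  0.088 ] [0.5193 0.0737 0.088 ]
side (650, 192) [0.525  0.1112 0.0724] lat -0.0008076317566811434
side (612, 205) [0.5285 0.1437 0.0858] lat 0.03188623553813387
side (690, 150) [0.5209 0.0735 0.0836] lat -0.038734008471276546
side (620, 235) [0.5281 0.1398 0.0539] lat 0.028003710975152047
side (690, 185) [0.5211 0.0754 0.0512] lat -0.036850258751840934
side (598, 193) [0.5296 0.1537 0.1049] lat 0.041929294385289105
side (612, 293) [0.5294 0.1519 0.0056] lat 0.04009088689124836
```

The blade tip is about 20 mm in front of the slot, needs about +9 mm in y, and the yaw is fine. I'll align and enter gently.

```bash
python3 -m pendant '0 .005 -.001 0 0;0 .009 -.001 0 0;0 .009 -.001 0 0;.01 .008 -.001 0 0;.02 .007 -.001 0 0;.025 .0065 -.001 0 0;.03 .006 -.001 0 0;.035 .0055 -.001 0 0;.04 .005 -.001 0 0;.045 .0045 -.001 0 0;.05 .004 -.001 0 0;.05 .004 -.001 0 0'
```

```text
clock: 6.3
tcp_pos: [0.41, 0.1182, 0.0816]
tcp_rot: [-3.137, 0.163, -0.002]
ft_force: [0.9, -0.1, -0.2]
width: 0.26
grasp_force: 69.9
```

```bash
python3 -m pendant '.008 -.001 0 0 0;.016 -.0015 0 0 0;.024 -.0025 0 0 0;.032 -.0033 0 0 0;.04 -.004 0 0 0;.048 -.005 0 0 0;.05 -.005 0 0 0;.052 -.005 0 0 0;.052 -.005 0 0 0'
```

```text
clock: 7.05
tcp_pos: [0.461, 0.1133, 0.0812]
tcp_rot: [3.137, -0.162, -0.0]
ft_force: [0.8, -0.5, -1.1]
width: 0.258
grasp_force: 69.9
```

```bash
python3 -m pendant '.003 0 0 0 0;.005 -.0005 0 0 0;.007 -.0005 0 0 0;.007 -.0005 0 0 0'
```

```text
clock: 7.38
tcp_pos: [0.4682, 0.1128, 0.0815]
tcp_rot: [-3.137, 0.162, -0.001]
ft_force: [0.3, -0.7, -1.1]
width: 0.258
grasp_force: 69.9
```

```bash
python3 -m pendant '.001 0 0 0 0;.002 0 0 0 0;.003 -.0003 0 0 0;.003 -.0003 0 0 0'; python3 -m pendant '.001 0 0 0 0;.002 0 0 0 0;.003 -.0003 0 0 0;.003 -.0003 0 0 0'
```

```text
clock: 7.72
tcp_pos: [0.4705, 0.1126, 0.0812]
tcp_rot: [-3.137, 0.162, 0.001]
ft_force: [-0.5, 1.1, -2.1]
width: 0.26
grasp_force: 70.0
clock: 8.05
tcp_pos: [0.4708, 0.1125, 0.0805]
tcp_rot: [3.137, -0.162, -0.012]
ft_force: [-7.6, 1.4, 4.1]
width: 0.26
grasp_force: 70.6
```

```bash
python3 -m pendant '.001 0 0 0 0;.002 0 0 0 0;.002 0 0 0 0;.002 0 0 0 0'
python3 - <<'E'
from plant import ctrl
import cv2,numpy as np
a=ctrl.snapshot("top")["img"][170:260,210:310,::-1];b=ctrl.snapshot("side")["img"][190:280,230:330,::-1]
cv2.imwrite("pics/i2.png",np.hstack([cv2.resize(x,(400,360),interpolation=cv2.INTER_CUBIC) for x in(a,b)]))
E
```

```text
clock: 8.38
tcp_pos: [0.4709, 0.1125, 0.0803]
tcp_rot: [3.137, -0.162, -0.018]
ft_force: [-12.4, 1.3, 9.5]
width: 0.261
grasp_force: 71.1
```

View pics/i2.png

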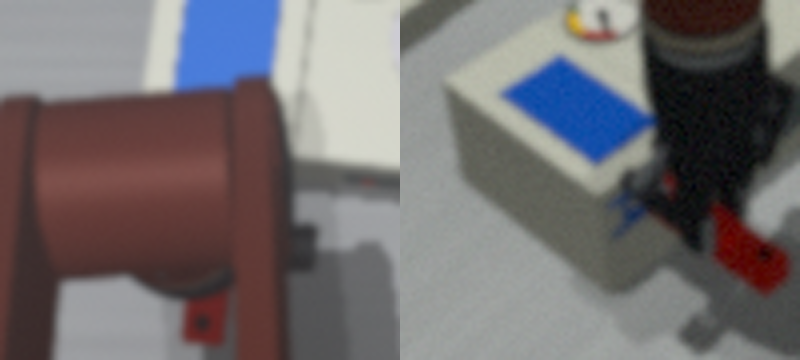

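The handle is against the front: its TCP x plus 55 mm equals the face, with 12 N contact. Next I release, lift, and move over the key with the wrist turned back.

```bash
python3 -m pendant '-.003 0 0 0 0;-.003 0 0 0 0;-.003 0 0 0 1;-.003 0 0 0 1;-.003 0 0 0 1;-.003 0 0 0 1;-.003 0 0 0 1;-.003 0 0 0 1;-.003 0 0 0 1;-.003 0 0 0 1;-.003 0 0 0 1'; python3 -m pendant '0 0 .02 0 1;0 0 .06 0 1;0 0 .1 0 1;0 0 .14 0.1 1;0 0 .14 .22 1;.04 0 .14 .34 1;.06 -.03 .14 .46 1;.08 -.06 .14 .58 1;.1 -.09 .14 .7 1;.117 -.12 .14 .82 1;.117 -.138 .14 .94 1;.117 -.138 .14 1.06 1;.117 -.138 .14 1.18 1;.117 -.138 .14 1.3 1;.117 -.138 .14 1.42 1;.117 -.138 .14 1.54 1;.117 -.138 .14 1.66 1;.117 -.138 .14 1.78 1;.117 -.138 .14 1.9 1;.117 -.138 .14 2.02 1'; python3 -m pendant '0 0 0 .12 1;0 0 0 .24 1;0 0 0 .36 1;0 0 0 .48 1;0 0 0 .6 1;0 0 0 .67 1;0 0 0 .67 1;0 0 0 .67 1'
python3 - <<'E'
from plant import ctrl
import cv2,numpy as np
a=ctrl.snapshot("top")["img"][140:260,210:370,::-1];b=ctrl.snapshot("side")["img"][160:280,220:380,::-1]
cv2.imwrite("pics/k1.png",np.hstack([cv2.resize(x,(400,300),interpolation=cv2.INTER_CUBIC) for x in(a,b)]))
s=ctrl.read_state();print(s["tcp_pos"],s["tcp_rot"],s["joint_pos"])
E
```

```text
clock: 9.4
tcp_pos: [0.4728, 0.1122, 0.0813]
tcp_rot: [-3.137, 0.162, -0.0]
ft_force: [-0.7, -0.6, -0.2]
width: 1.001
grasp_force: 0.0
clock: 11.07
tcp_pos: [0.5896, -0.0258, 0.221]
tcp_rot: [-1.798, -2.576, 0.0]
ft_force: [-0.2, 0.7, -0.5]
width: 0.997
grasp_force: 0.0
clock: 11.73
tcp_pos: [0.5896, -0.0258, 0.2211]
tcp_rot: [-0.863, -3.02, 0.0]
ft_force: [0.2, 1.0, 0.3]
width: 1.003
grasp_force: 0.0
[ 0.58967709 -0.02578251  0.22116584] [-8.62562761e-01 -3.02064008e+00 -5.06106960e-06] [-1.62584261e-01  1.68241838e-01  1.72275077e+00  2.89585114e-05
  1.25080890e+00 -1.17708255e+00]
```

View pics/k1.png

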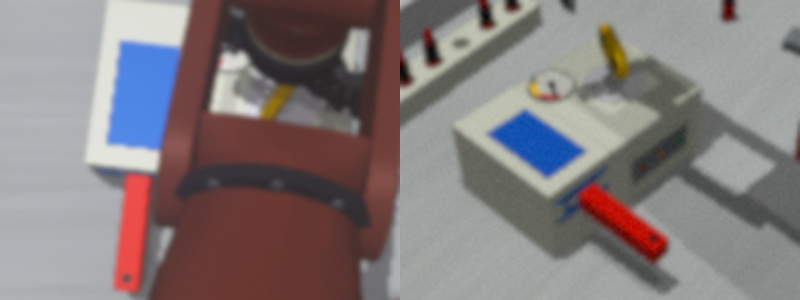

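The spatula sits home in the slot, with its handle end at the front (585,195). The key is below the gripper, so I'll go down and grip it.

```bash
python3 -m pendant '0 0 -.03 0 1;0 0 -.06 0 1;0 0 -.07 0 1;0 0 -.072 0 1;0 0 -.072 0 1;0 0 -.072 0 0;0 0 -.072 0 0;0 0 -.072 0 0;0 0 -.072 0 0;0 0 -.072 0 0;0 0 -.072 0 0;0 0 -.072 0 0;0 0 -.072 0 0;0 0 -.072 0 0;0 0 -.072 0 0' 80; python3 -m pendant '0 0 0 -.05 0;0 0 0 -.1 0;0 0 0 -.2 0;0 0 0 -.3 0;0 0 0 -.4 0;0 0 0 -.5 0;0 0 0 -.5 0'
python3 -c "
from plant import ctrl
s=ctrl.read_state();print(s['torque'],s['joint_pos'])"
```

```text
clock: 13.08
tcp_pos: [0.5897, -0.0265, 0.1501]
tcp_rot: [0.861, 3.021, -0.002]
ft_force: [-3.5, -3.1, 5.3]
width: 0.126
grasp_force: 78.9
clock: 13.67
tcp_pos: [0.5906, -0.0256, 0.1501]
tcp_rot: [1.581, 2.712, 0.002]
ft_force: [-0.1, -0.6, 3.3]
width: 0.128
grasp_force: 78.5
[-0.08858518  0.15964447  0.1102356 ] [-1.62272354e-01  2.46233366e-01  1.77403754e+00  4.86506978e-04
  1.11928844e+00 -6.77589057e-01]
```

```bash
python3 -m pendant '0 0 0 -.1 0;0 0 0 -.2 0;0 0 0 -.3 0;0 0 0 -.4 0;0 0 0 -.5 0;0 0 0 -.6 0;0 0 0 -.7 0;0 0 0 -.8 0;0 0 0 -.9 0;0 0 0 -1 0;0 0 0 -1.1 0;0 0 0 -1.2 0;0 0 0 -1.3 0;0 0 0 -1.4 0;0 0 0 -1.5 0;0 0 0 -1.6 0;0 0 0 -1.6 0'; python3 -m pendant '0 0 0 -.1 0;0 0 0 -.2 0;0 0 0 -.3 0;0 0 0 -.4 0;0 0 0 -.5 0;0 0 0 -.6 0;0 0 0 -.7 0;0 0 0 -.8 0;0 0 0 -.9 0;0 0 0 -1 0;0 0 0 -1.1 0;0 0 0 -1.2 0;0 0 0 -1.3 0;0 0 0 -1.4 0;0 0 0 -1.45 0;0 0 0 -1.45 0'
python3 -c "
from plant import ctrl
s=ctrl.read_state();print(s['torque'],s['joint_pos'],s['tcp_rot'])"
```

```text
clock: 15.08
tcp_pos: [0.5942, -0.0267, 0.1502]
tcp_rot: [3.044, 0.756, 0.016]
ft_force: [10.8, -2.6, -4.4]
width: 0.122
grasp_force: 77.8
clock: 16.42
tcp_pos: [0.5934, -0.0301, 0.1502]
tcp_rot: [2.783, -1.451, 0.019]
ft_force: [8.2, -11.9, -2.2]
width: 0.13
grasp_force: 78.2
[-1.50312971 -0.76015384  0.13617154] [-0.16562977  0.24780815  1.77190631 -0.00732647  1.11147791  2.36955937] [ 2.7829945  -1.45094273  0.01872631]
```

The key turned 3.55 rad. Forces suggest the axis is about (.594,-.029). I'll release, lift, turn back half a turn and re-grip; springback only leaves the key where closing turns it clockwise, which is harmless.

```bash
python3 -m pendant '0 0 0 0 1;0 0 0 0 1;0 0 0 0 1;0 0 0 0 1;0 0 0 0 1;0 0 0 0 1;0 0 0 0 1;0 0 0 0 1;.004 -.003 .04 0 1;.004 -.003 .075 .06 1;.004 -.003 .075 .18 1;.004 -.003 .075 .3 1;.004 -.003 .075 .42 1;.004 -.003 .075 .54 1;.004 -.003 .075 .66 1;.004 -.003 .075 .78 1;.004 -.003 .075 .9 1;.004 -.003 .075 1.02 1;.004 -.003 .075 1.14 1;.004 -.003 .075 1.26 1';python3 -m pendant '0 0 0 .12 1;0 0 0 .24 1;0 0 0 .36 1;0 0 0 .48 1;0 0 0 .6 1;0 0 0 .72 1;0 0 0 .84 1;0 0 0 .96 1;0 0 0 1.08 1;0 0 0 1.2 1;0 0 0 1.32 1;0 0 0 1.44 1;0 0 0 1.56 1;0 0 0 1.68 1;0 0 0 1.8 1;0 0 0 1.88 1;0 0 0 1.88 1;0 0 0 1.88 1'
python3 - <<'E'
from plant import ctrl
import cv2,numpy as np
a=ctrl.snapshot("side")["img"][160:210,260:340,::-1];t=ctrl.snapshot("top")["img"][140:200,270:350,::-1]
cv2.imwrite("pics/k2.png",np.hstack([cv2.resize(t,(400,300),interpolation=cv2.INTER_CUBIC),cv2.resize(a,(400,300),interpolation=cv2.INTER_CUBIC)]))
s=ctrl.read_state();print(s["tcp_pos"],s["tcp_rot"],s["joint_pos"])
E
```

```text
clock: 18.08
tcp_pos: [0.5937, -0.0287, 0.2243]
tcp_rot: [-3.106, -0.474, -0.0]
ft_force: [1.0, -0.1, 0.1]
width: 0.998
grasp_force: 0.0
clock: 19.58
tcp_pos: [0.5937, -0.0288, 0.2243]
tcp_rot: [1.46, 2.782, 0.0]
ft_force: [1.0, -0.3, -0.4]
width: 1.0
grasp_force: 0.0
[ 0.59372358 -0.02875739  0.22430666] [-1.45956242e+00 -2.78194120e+00 -1.16284444e-05] [-1.66439142e-01  1.73884821e-01  1.71010481e+00  1.18270960e-05
  1.25761358e+00 -7.70884371e-01]
```

View pics/k2.png

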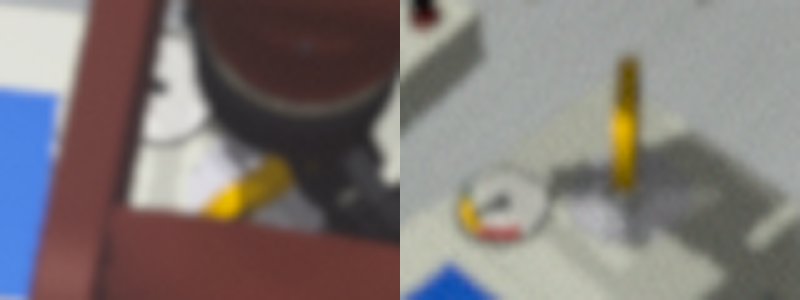

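The needle is in the yellow, heading for green, and the bow is at yaw about -1.0, matching the tool. Re-gripping.

```bash
python3 -m pendant '0 0 -.03 0 1;0 0 -.06 0 1;0 0 -.073 0 1;0 0 -.075 0 1;0 0 -.075 0 1;0 0 -.075 0 0;0 0 -.075 0 0;0 0 -.075 0 0;0 0 -.075 0 0;0 0 -.075 0 0;0 0 -.075 0 0;0 0 -.075 0 0;0 0 -.075 0 0;0 0 -.075 0 0;0 0 -.075 0 0' 80; python3 -m pendant '0 0 0 -.1 0;0 0 0 -.2 0;0 0 0 -.3 0;0 0 0 -.4 0;0 0 0 -.5 0;0 0 0 -.6 0;0 0 0 -.7 0;0 0 0 -.8 0;0 0 0 -.9 0;0 0 0 -1 0;0 0 0 -1.1 0;0 0 0 -1.1 0'
python3 -c "
from plant import ctrl
s=ctrl.read_state();print(s['torque'],s['joint_pos'],s['tcp_rot'])"; python3 -m pendant '0 0 0 -.1 0;0 0 0 -.2 0;0 0 0 -.3 0;0 0 0 -.3 0'
python3 -c "
from plant import ctrl
s=ctrl.read_state();print(s['torque'],s['joint_pos'],s['tcp_rot'])"
```

```text
clock: 20.93
tcp_pos: [0.5931, -0.0295, 0.1501]
tcp_rot: [-1.456, -2.783, 0.003]
ft_force: [-4.3, -1.6, 4.7]
width: 0.13
grasp_force: 79.3
clock: 21.93
tcp_pos: [0.5914, -0.0296, 0.1501]
tcp_rot: [-2.697, -1.607, 0.01]
ft_force: [-10.0, -3.0, 9.7]
width: 0.126
grasp_force: 79.9
[-0.30273739  1.21573956  0.25369951] [-0.16719641  0.25278131  1.76586959 -0.00306758  1.12875951  0.33013575] [-2.69733974 -1.60731882  0.00977616]
clock: 22.27
tcp_pos: [0.591, -0.0293, 0.1501]
tcp_rot: [-2.907, -1.186, 0.011]
ft_force: [-10.8, -1.6, 9.6]
width: 0.125
grasp_force: 80.0
[-0.21985281  1.33562132  0.23129185] [-0.16696871  0.25252716  1.76616889 -0.00269902  1.12981302  0.63007493] [-2.90724811 -1.18640385  0.01124777]
```

```bash
q(){ python3 -c "
from plant import ctrl
s=ctrl.read_state();print('TQ',s['torque'][2],'j6',s['joint_pos'][5])"; }; python3 -m pendant '0 0 0 -.07 0;0 0 0 -.14 0;0 0 0 -.2 0;0 0 0 -.2 0'|grep ft;q; python3 -m pendant '0 0 0 -.05 0;0 0 0 -.1 0;0 0 0 -.1 0'|grep ft;q;python3 -m pendant '0 0 0 -.05 0;0 0 0 -.1 0;0 0 0 -.1 0'|grep ft;q
```

```text
ft_force: [-11.8, -1.5, 10.1]
TQ 0.2499235120291589 j6 0.8287703336277742
ft_force: [-10.9, -1.0, 10.3]
TQ 0.21943828381199487 j6 0.9283737174435047
ft_force: [-11.3, 0.8, 9.6]
TQ 0.2207585533670319 j6 1.0283716767156372
```

```bash
q(){ python3 -c "
from plant import ctrl
s=ctrl.read_state();print('TQ',s['torque'][2],'j6',s['joint_pos'][5])"; }; for i in 1; do python3 -m pendant '0 0 0 -.04 0;0 0 0 -.08 0;0 0 0 -.08 0'|grep ft;q; python3 -m pendant '0 0 0 -.04 0;0 0 0 -.08 0;0 0 0 -.08 0'|grep ft;q;python3 -m pendant '0 0 0 -.04 0;0 0 0 -.08 0;0 0 0 -.08 0'|grep ft;q;done
```

```text
ft_force: [-11.0, -0.0, 11.0]
TQ 0.2465707619940067 j6 1.108027967477338
ft_force: [-12.2, 0.3, 11.4]
TQ 0.2610559672857825 j6 1.1880845962842046
ft_force: [-11.6, -0.2, 11.3]
TQ 0.2844463564932222 j6 1.2679759574821012
```

```bash
q(){ python3 -c "
from plant import ctrl
s=ctrl.read_state();print('TQ',s['torque'][2],'j6',s['joint_pos'][5])"; }; python3 -m pendant '0 0 0 -.03 0;0 0 0 -.06 0;0 0 0 -.06 0'|grep ft;q; python3 -m pendant '0 0 0 -.03 0;0 0 0 -.06 0;0 0 0 -.06 0'|grep ft;q;python3 -m pendant '0 0 0 -.03 0;0 0 0 -.06 0;0 0 0 -.06 0'|grep ft;q
python3 - <<'E'
from plant import ctrl
import cv2
a=ctrl.snapshot("side")["img"][160:210,260:340,::-1];cv2.imwrite("pics/k3.png",cv2.resize(a,(800,500),interpolation=cv2.INTER_CUBIC))
E
```

```text
ft_force: [-11.3, 1.4, 10.8]
TQ 0.3246183781625035 j6 1.3276254914543884
ft_force: [-11.2, 0.8, 10.7]
TQ 1.8864242416667876 j6 1.3820436900118733
ft_force: [-11.4, 1.1, 11.2]
TQ 3.076049912656866 j6 1.4380222892914867
```

The torque jumped from 0.3 to 3.1 N m, so the key is at the stop. I'll ease off, release and retreat.

```bash
python3 -m pendant '0 0 0 .05 0;0 0 0 .09 0;0 0 0 .09 1;0 0 0 .09 1;0 0 0 .09 1;0 0 0 .09 1;0 0 0 .09 1;0 0 0 .09 1;0 0 0 .09 1;0 0 .04 .09 1;0 0 .08 .09 1;0 0 .12 .09 1;0 -.04 .12 .09 1;0 -.08 .12 .09 1;0 -.12 .12 .09 1;-.02 -.16 .12 .09 1;-.04 -.2 .12 .09 1;-.06 -.24 .12 .09 1;-.06 -.28 .12 .09 1;-.06 -.28 .12 .09 1'
python3 - <<'E'
from plant import ctrl
import cv2,numpy as np
a=ctrl.snapshot("side")["img"];t=ctrl.snapshot("top")["img"]
z=lambda x,w,h:cv2.resize(x[:,:,::-1],(w,h),interpolation=cv2.INTER_CUBIC)
cv2.imwrite("pics/f.png",np.vstack([np.hstack([z(t[135:210,250:350],400,300),z(a[160:250,235:355],400,300)]),np.hstack([z(t[110:290,150:474],400,222),z(a[110:350,120:480],400,222)])]))
E
```

```text
clock: 26.32
tcp_pos: [0.5319, -0.3151, 0.2694]
tcp_rot: [3.137, 0.064, -0.0]
ft_force: [0.7, 0.3, -0.2]
width: 1.0
grasp_force: 0.0
```

View pics/f.png

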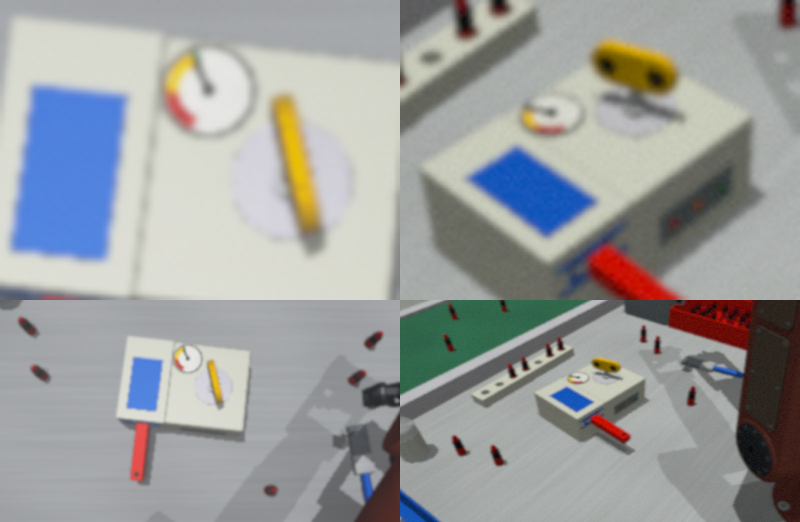

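The key was wound to its stop. The needle now points at the green end of the scale, (193,55) in the upper-left panel. The spatula is home and all five lipsticks are standing, with the robot clear of everything.

```bash
python3 -c "
from plant import ctrl
print(ctrl.hand_in())"
```

```text
the job is handed in; nothing more can be done
None
```

I handed the job in at about 26 s of the 72 s: the spatula is fully home in the slot, the key is wound to its stop and released (needle at the green end as far as the picture shows), and all five lipsticks are still standing.

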